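# Lock the steam boiler's filler cap and close its cover

### The job

The ironing boiler has just been topped up and its filler cap is only standing loose in the neck. Press the cap down against its spring, turn it clockwise until its grip bar lies along the length of the boiler and let it come up into its notches, then fold the hinged cover fully down over it. Do not knock over or push away the cup on the boiler or the funnel and jug beside it.

Things in the scene. Friction and masses are not known exactly. Their poses are not given: they have to be found in the camera images.
- boiler: Table-top steam boiler, fixed: box 300 mm (x, its length) by 260 mm (y), blue foot, grey body, flat deck at z = 160 mm. Origin under its centre on the table, z up; switches and a gauge on its -x end. On the deck: brass filler neck, white hinged cover, brass safety valve (40 mm high, at x 118, y -95 mm) and a black block (26 mm high, at x 118, y 75 mm).
- neck (a point): Centre of the rim of the round brass filler neck (94 mm outside), at x -20, y 10, z 180 mm in the boiler frame; same axes as the boiler. Its inward flange has two opposite entry slots, 60 degrees counter-clockwise from above from the boiler's x axis, and on the x axis, underneath, two notches. Stops lie just past slots and notches (about 5 degrees beyond).
- cap: Loose black filler cap: disc 84 mm across, 6 mm thick, with a grip bar 76 mm long, 16 wide, 24 high across its top; below, a 58 mm brass plug with two lugs in line with the bar, standing in the entry slots on a sprung plate in the neck. Origin: centre of the disc's upper face (foot of the bar), at z about 201 mm at the start; x along the bar, z up. Its point cap_top tells how it locks.
- cap_top (a point): Middle of the top of the cap's bar, 24 mm above its origin. The cap is free to turn when pressed down 10 mm (hard stop at 15 mm); pressing takes about 1 N at first, 7 N at 10 mm, 10 N at the stop. It turns 60 degrees clockwise from above; let go, it springs up 5 mm or more into the notches. Locked, it stands 5 mm lower than at the start, its bar along the boiler's x axis.
- cover (a joint): Hinge of the cover, rad: 0 is shut (skirts on the deck); 1.75 to 2 at the start, leaning outwards past upright. The cover is a white five-sided steel hood, 160 by 160 mm, 69 mm high; shut, it reaches 160 mm from the hinge towards the boiler's -y, flat top at z 231 mm. A stiff friction hinge holds it at any angle (1 to 4 N at the lip moves it): follow the lip's arc and push it all the way down.
- cover_hinge (a point): Middle of the cover's hinge line, which runs along the boiler's x axis, at x -20, y 105, z 162 mm in the boiler frame (+y side of the neck). The cover opens upwards and over towards the boiler's +y.
- cover_lip (a point): Middle of the outer edge of the cover's lip: a flange 80 mm wide, 5 mm thick, standing out 20 mm at the top of the free edge, parallel to the flat top. Shut, it is at x -20, y -75, z 225.5 mm in the boiler frame.
- cup: Clear measuring cup with a short flat handle, 58 mm wide and 48 mm high, standing on the boiler's deck at its -y edge, clear of the cover's path (the lip passes 15 mm above it); origin under its centre. To be left alone.
- funnel: Grey funnel, 110 mm wide and 110 mm high, standing mouth down on the table beside the boiler (-y side); origin under its centre. To be left alone.
- jug: White mug-shaped filling jug with a handle, 96 mm wide and 130 mm high, beside the boiler (-y side); origin under its centre. To be left alone.

How it is judged:
On the way:
1. the filler cap is locked: bar along the boiler's length, risen into its notches (angle between the x axis of cap and the x axis of boiler, either way round below 0.15 rad and z of cap in the frame of boiler between 0.193 and 0.1985 m and angle between cap's own z axis and vertical below 0.1 rad), for 0.3 s.
At the end, for the whole second after the job is handed in: The cap sits locked in its notches (bar within 0.15 rad of the boiler's length, origin 193 to 198.5 mm above the boiler's foot, level within 0.1 rad, at rest) and the cover is fully down (hinge below 0.06 rad) (all of step 1 and value of joint cover below 0.06 rad and linear speed of cap below 0.02 m/s); the robot touches nothing.
It fails at once if the cup, the funnel or the jug is tipped over (angle between any of cup, funnel, jug's own z axis and vertical above 0.6 rad).
It fails at once if the cup, the funnel or the jug is pushed more than 40 mm away (distance of any of cup, funnel, jug from where it was at the start of the episode above 0.04 m).
It also fails if it takes over 61 s, if anything falls off the work surface, if the arm or the gripper's body presses on something with over 40 N, if the wrist force passes 120 N, or if a joint passes its speed limit or range.

### The arm

A 6-joint arm with a two-finger parallel gripper is mounted at the origin on the work surface. World frame = base frame: x ahead of the robot, y to its left, z up, the work surface at z = 0. Lengths are in m, angles in rad, forces in N, time in s.
With the tool pointing down it reaches from about 0.325 to 0.875 m from the base axis. Payload 4.4 kg.
Tool frame: the origin (TCP) lies at the very end of the fingers, on their centre line; the grasp point (between the pads) lies 19 mm behind it (ctrl.grasp_offset is the distance from the TCP to the grasp point, in m); z points along the fingers, y is the line along which they close (so a half turn about z gives the same grasp; the last joint's range is limited). The gripper opens to 85 mm and grips with 20 to 120 N. Pads are 22 mm wide; open, the fingers measure 114 mm over their backs; the gripper's body (76 mm by 85 mm) begins 54 mm behind the grasp point. The pads swing forward as they close: fully open they stand 13 mm farther back than shut.
Start: joints at [1.185, 0.207, 1.542, -0, 1.393, -0.15], TCP at [0.134, 0.559, 0.231] pointing down, gripper open.
Joint ranges: [-2.73, 2.73], [-0.86, 2.22], [0.23, 2.46], [-1.11, 4.25], [0.08, 2.63], [-2.82, 2.82]. Speed limits (rad/s): [2.79, 2.79, 3.14, 3.14, 3.14, 3.14].

### API

Orientations are given as [roll, pitch, yaw] about the fixed x, y, z axes, in that order (R = Rz(yaw) Ry(pitch) Rx(roll)).
In Python, from bench import ctrl, viewer gives the robot as it stands.
- The arm moves only by the tool play_rows, never from a script. Its argument "moves" is a list of rows, each a list of 7 numbers: the turn, a rotation vector about the world's x, y, z in rad, then the shift along the world's x, y, z in cm, then the opening, from 0 (shut) to 1 (fully open). A call has 1 to 20 rows; each row is the pose to reach, as a shift and turn from the pose commanded when the call began; what a row does not reach only later rows make up. A row lasts 1/8 s, in which the tool goes at most 62.5 mm and 10.7 degrees, less where a joint would pass 70% of its speed; a pose out of reach is approached as far as the arm can. A call with a gripper value outside its range is refused whole. The fingers move at their own pace and stop on an object; "newtons" is the grip in N (left out, the last holds). Time passes only in rows, so rows that repeat a pose let the fingers close. It gives the time, the measured TCP pose, the force, the opening and the grip force at its end, in the units of the state.
- ctrl.observe(): the state, without advancing time (a new reading comes with each control period).
- viewer.capture(name): name is "side" or "top" or "wrist"; returns the picture (420x560x3 uint8, red, green, blue); there is no depth.
- viewer.calibration(name): a dict with "K" (3x3 intrinsics, pixels), "k1" (the pictures are not rectified: a ray, as slopes to the right and down, at radius r is drawn at 1 + k1 r^2 times it, then the intrinsics apply), "extrinsics" (4x4, takes a point from camera to world coordinates). Camera axes: x right, y down, z forward; pixel columns grow to the right and rows downward; lengths in m; the calibration is good to about 2 mm. A picture is of the moment at which its call begins: read the wrist's pose just before it. calibration takes no time and is no camera call; for the wrist camera it gives the pose at the moment of the call.
- ctrl.close_job(): hands the job in; it is judged then, once.
The state is a dict: "t": time; "joints": joint angles; "dq": joint speeds; "effort": joint torques, N m; "ee_pos": TCP position; "eef_rot": TCP orientation; "ft_force": force on the tool from outside, world axes, zero at the start; "torque": the same for the moment, N m; "finger_gap": finger opening in m; "grasp_force": force on a finger pad.
Only numpy, scipy, OpenCV 4.12 (cv2) and the standard library are available. Lean on these libraries where they do the work, as an engineer would, in place of code of your own. Each camera call takes 0.05 s, during which the arm holds its last target. There are 200 camera calls.

## Working session

There is one attempt and no reset: what is moved stays moved. The work goes in short steps, Python scripts to look and compute and a tool call to move; the robot and the scene stay as the last step left them, time stands still between calls to the robot, and variables do not carry over. Pictures are saved under pics/ and viewed, at most 10 in all, crops included, and the job is handed in when it is done.

Besides the shell and the picture viewer there is one more tool, called after "Call:" by a JSON object that holds its "fn" and its "kwargs", one argument or row to a line. play_rows: Moves the arm, as the interface text tells. Its arguments: {"type":"object","properties":{"moves":{"type":"array","items":{"type":"array","items":{"type":"number"}}},"newtons":{"type":"number"}},"required":["moves"]}

```bash
mkdir -p pics; python3 - <<'E'
from bench import ctrl, viewer
import cv2
for n in ("side","top"):
    cv2.imwrite(f"pics/{n}0.png",viewer.capture(n)[:,:,::-1])
    c=viewer.calibration(n);print(n,c)
s=ctrl.observe();print(s)
E
```

```text
side {'K': array([[524.39200687,   0.        , 273.70597925],
       [  0.        , 524.39200687, 215.39657767],
       [  0.        ,   0.        ,   1.        ]]), 'k1': -0.07580067625032132, 'extrinsics': array([[-0.91039599, -0.25806337,  0.32339209,  0.31176241],
       [-0.41365505,  0.58338494, -0.6989646 ,  0.5451375 ],
       [-0.00828491, -0.77010734, -0.63786052,  0.76849157],
       [ 0.        ,  0.        ,  0.        ,  1.        ]])}
top {'K': array([[388.92449752,   0.        , 272.43471747],
       [  0.        , 388.92449752, 210.85668258],
       [  0.        ,   0.        ,   1.        ]]), 'k1': -0.05377599984129874, 'extrinsics': array([[ 0.0194871 , -0.9878468 ,  0.15420425,  0.47614367],
       [-0.99964413, -0.0164405 ,  0.02100767, -0.09348203],
       [-0.01821717, -0.15455875, -0.98781563,  0.97449659],
       [ 0.        ,  0.        ,  0.        ,  1.        ]])}
{'t': 0.1, 'joints': array([ 1.18549848e+00,  2.07392160e-01,  1.54282969e+00, -1.51191055e-05,
        1.39351192e+00, -1.50485186e-01]), 'dq': array([-0.00053949,  0.00024695, -0.00273618, -0.00083135, -0.00148232,
       -0.00065674]), 'effort': array([-3.97472550e-04, -3.84094620e+01, -2.92549539e+01, -2.26712800e-04,
        4.93883999e-03,  7.56286170e-06]), 'ee_pos': array([0.13352242, 0.55856594, 0.23020048]), 'eef_rot': array([-3.13947350e+00, -3.06283418e-04,  2.90678235e+00]), 'ft_force': array([ 0.16306007, -0.5887082 ,  0.55811526]), 'torque': array([-0.05476654,  0.02287151,  0.03704923]), 'grasp_force': 0.0, 'finger_gap': 0.08545430937591937}
```

View pics/side0.png

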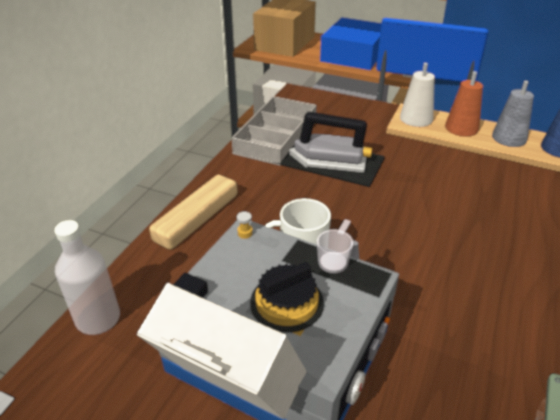

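View pics/top0.png

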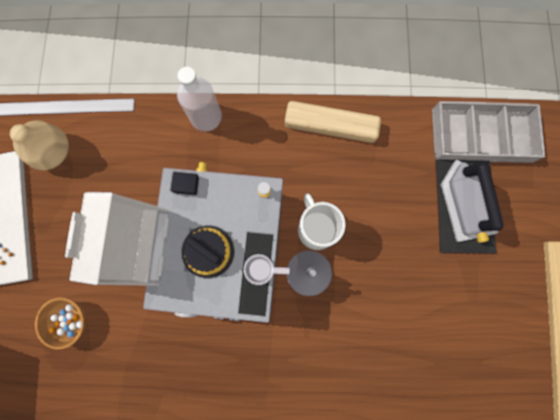

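The views show the boiler with +x pointing away from the robot, deck corners near top px (162,170), (282,178), (268,320), (145,308), and the cover open towards +y. I'll enlarge the top view.

```bash
cat > h.py <<'E'
import numpy as np, cv2
from bench import ctrl, viewer
def ray(c,u,v):
    K=c["K"];d=np.array([c["k1"],0,0,0,0.])
    p=cv2.undistortPoints(np.array([[[u,v]]],float),K,d)[0,0]
    E=c["extrinsics"];return E[:3,3],E[:3,:3]@np.array([p[0],p[1],1])
def atz(c,u,v,z):
    o,d=ray(c,u,v);return o+d*(z-o[2])/d[2]
def proj(c,P):
    E=np.linalg.inv(c["extrinsics"]);P=np.atleast_2d(P).astype(float)
    r,_=cv2.Rodrigues(E[:3,:3]);return cv2.projectPoints(P,r,E[:3,3],c["K"],np.array([c["k1"],0,0,0,0.]))[0][:,0]
E
python3 - <<'E'
from h import *
im=cv2.imread("pics/top0.png")
cv2.imwrite("pics/top0c.png",cv2.resize(im[150:340,60:310],None,fx=3.1,fy=3.1,interpolation=cv2.INTER_CUBIC))
c=viewer.calibration("top")
for u,v in [(162,170),(282,178),(268,320),(145,308)]: print(atz(c,u,v,.16))
print(ctrl.grasp_offset)
E
```

```text
[0.68934434 0.16614188 0.16      ]
[ 0.67506758 -0.09531826  0.16      ]
[ 0.37786059 -0.07150634  0.16      ]
[0.39531634 0.18378407 0.16      ]
0.0187
```

View pics/top0c.png

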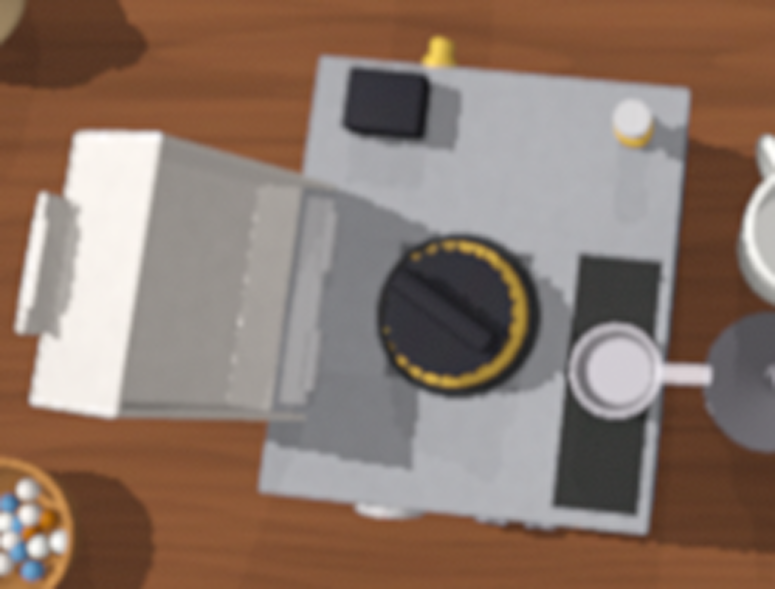

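The cap bar lies about 60° CCW from the boiler's x axis (bar ends near crop px (400,283) and (490,343)). The cover leans out to the left and the cup stands at crop (615,370).

```bash
cat >> h.py <<'E'
def boiler():
    c=viewer.calibration("top")
    W=np.array([atz(c,60+u/3.1,150+v/3.1,.16)[:2] for u,v in [(318,57),(688,90),(648,533),(261,491)]])
    L=np.array([[.15,.13],[.15,-.13],[-.15,-.13],[-.15,.13]])
    o=W.mean(0);z=((W-o)@[1,1j]*np.conj(L@[1,1j])).sum()
    return o,np.angle(z),W,L
o,yaw,W,L=boiler()
R2=np.array([[np.cos(yaw),-np.sin(yaw)],[np.sin(yaw),np.cos(yaw)]])
def bw(x,y,z): return np.r_[o+R2@[x,y],z]
E
python3 - <<'E'
from h import *
print(o,np.degrees(yaw),W-(o+L@R2.T))
c=viewer.calibration("top")
print("neck",bw(-.02,.01,.225),"seen",atz(c,60+445/3.1,150+312/3.1,.225),"disc",atz(c,60+458/3.1,150+314/3.1,.19))
print("valve",proj(c,bw(.118,-.095,.2)),60+633/3.1,150+115/3.1)
a=atz(c,60+400/3.1,150+283/3.1,.225)-atz(c,60+490/3.1,150+343/3.1,.225);print(np.degrees(np.arctan2(a[1],a[0])))
for th in (1.75,1.85,1.95):
  print(th,[ (proj(c,bw(-.02+s,.105-(.18*np.cos(th)-.0635*np.sin(th)),.162+.18*np.sin(th)+.0635*np.cos(th)))[0]-[60,150])*3.1 for s in(.04,-.04)])
E
```

```text
[0.53357454 0.04540741] -4.207722193560208 [[ 2.69334832e-04  1.04990904e-03]
 [-8.41494260e-04  3.31101245e-05]
 [-3.90615098e-04 -4.55045812e-04]
 [ 9.62774526e-04 -6.27973356e-04]]
neck [0.51436218 0.05684791 0.225     ] seen [0.51319442 0.05394062 0.225     ] disc [0.51380008 0.05224286 0.19      ]
valve [[263.55068282 187.78503941]] 264.19354838709677 187.09677419354838
58.15737077690277
1.75 [array([ 76.59365456, 195.00243111]), array([ 53.23138501, 339.4222782 ])]
1.85 [array([ 58.28723376, 195.17644682]), array([ 35.0384206 , 337.13756601])]
1.95 [array([ 43.82437732, 195.91983853]), array([ 20.79503661, 335.22123927])]
```

Call:
{"fn": "play_rows", "kwargs": {
  "moves": [
    [0,0,0,0,0,6,1],
    [0,0,0,0,0,12,1],
    [0,0,-0.17,3.5,-4.5,15,1],
    [0,0,-0.34,7,-9,15,1],
    [0,0,-0.51,10.5,-13.5,15,1],
    [0,0,-0.68,14,-18,15,1],
    [0,0,-0.85,17.5,-22.5,15,1],
    [0,0,-1.02,21,-27,15,1],
    [0,0,-1.19,24.5,-31.5,15,1],
    [0,0,-1.36,28,-36,15,1],
    [0,0,-1.53,31.5,-40.5,15,1],
    [0,0,-1.7,35,-45,15,1],
    [0,0,-1.87,37.5,-49,12,1],
    [0,0,-1.93,38.1,-50.2,8,1],
    [0,0,-1.93,38.1,-50.2,6,1],
    [0,0,-1.93,38.1,-50.2,6,1],
    [0,0,-1.93,38.1,-50.2,6,1],
    [0,0,-1.93,38.1,-50.2,6,1]
  ]
}}

```text
t: 2.35
ee_pos: [0.5156, 0.0575, 0.293]
eef_rot: [3.139, -0.002, 0.977]
ft_force: [-0.2, 0.4, 0.4]
finger_gap: 0.0856
grasp_force: 0.0
```

```bash
python3 - <<'E'
from h import *
s=ctrl.observe();print(s["t"],s["ee_pos"],s["eef_rot"],s["joints"],s["ft_force"])
c=viewer.calibration("wrist");im=viewer.capture("wrist")
np.savez("w1.npz",**c)
print(proj(c,bw(-.02,.01,.225)),proj(c,s["ee_pos"]))
cv2.imwrite("pics/w1.png",im[:,:,::-1])
E
```

```text
2.35 [0.51556052 0.05751996 0.29298555] [ 3.13895055e+00 -1.60358141e-03  9.77473622e-01] [-5.58470145e-02  4.09989677e-02  1.59882270e+00  2.48682368e-05
  1.49868043e+00  5.37476055e-01] [-0.19920664  0.3895341   0.41576527]
[[279.50162174 216.07388608]] [[280.84124905 256.81286361]]
```

View pics/w1.png

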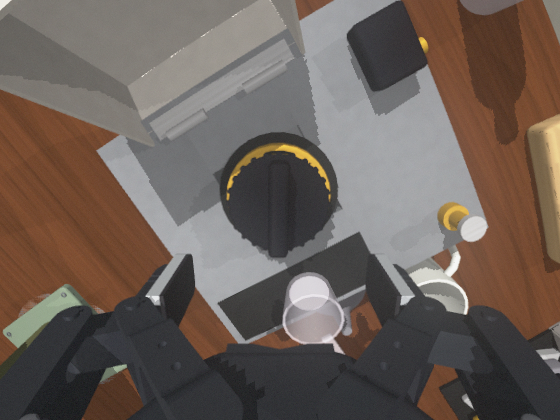

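The wrist picture shows the bar upright at u≈279, between v≈157 and 257, centred between the fingers and square to them. I'll descend and grip.

Call:
{"fn": "play_rows", "kwargs": {
  "moves": [
    [0,0,0,-0.15,-0.2,-4,1],
    [0,0,0,-0.15,-0.2,-7,1],
    [0,0,0,-0.15,-0.2,-8.7,1],
    [0,0,0,-0.15,-0.2,-8.7,1],
    [0,0,0,-0.15,-0.2,-8.7,0],
    [0,0,0,-0.15,-0.2,-8.7,0],
    [0,0,0,-0.15,-0.2,-8.7,0],
    [0,0,0,-0.15,-0.2,-8.7,0],
    [0,0,0,-0.15,-0.2,-8.7,0],
    [0,0,0,-0.15,-0.2,-8.7,0],
    [0,0,0,-0.15,-0.2,-8.7,0],
    [0,0,0,-0.15,-0.2,-8.7,0]
  ],
  "newtons": 70
}}

```text
t: 3.9
ee_pos: [0.5135, 0.0552, 0.2044]
eef_rot: [3.141, -0.0, 0.977]
ft_force: [0.2, 0.5, 1.3]
finger_gap: 0.0145
grasp_force: 70.0
```

Call:
{"fn": "play_rows", "kwargs": {
  "moves": [
    [0,0,0,0,0,-0.5,0],
    [0,0,0,0,0,-1.0,0],
    [0,0,0,0,0,-1.25,0],
    [0,0,0,0,0,-1.25,0],
    [0,0,0,0,0,-1.25,0]
  ]
}}

```text
t: 4.53
ee_pos: [0.5137, 0.0552, 0.1929]
eef_rot: [3.141, -0.001, 0.977]
ft_force: [-2.4, -0.7, 8.5]
finger_gap: 0.0144
grasp_force: 71.0
```

Call:
{"fn": "play_rows", "kwargs": {
  "moves": [
    [0,0,-0.12,0,0,0,0],
    [0,0,-0.25,0,0,0,0],
    [0,0,-0.4,0,0,0,0],
    [0,0,-0.55,0,0,0,0],
    [0,0,-0.7,0,0,0,0],
    [0,0,-0.85,0,0,0,0],
    [0,0,-0.97,0,0,0,0],
    [0,0,-1.04,0,0,0,0],
    [0,0,-1.05,0,0,0,0],
    [0,0,-1.05,0,0,0,0]
  ]
}}

```text
t: 5.78
ee_pos: [0.5126, 0.0586, 0.1925]
eef_rot: [-3.135, 0.002, -0.072]
ft_force: [-3.1, 7.9, 8.6]
finger_gap: 0.0144
grasp_force: 71.1
```

Call:
{"fn": "play_rows", "kwargs": {
  "moves": [
    [0,0,0,0,0.1,0.3,0],
    [0,0,0,0,0.2,0.6,0],
    [0,0,0,0,0.2,0.7,0],
    [0,0,0,0,0.2,0.7,0],
    [0,0,0,0,0.2,0.7,1],
    [0,0,0,0,0.2,0.7,1],
    [0,0,0,0,0.2,0.7,1],
    [0,0,0,0,0.2,0.7,1],
    [0,0,0,0,0.2,0.7,1],
    [0,0,0,0,0.2,3,1],
    [0,0,0,0,0.2,8,1],
    [0,0,0,0,0.2,11,1],
    [0,0,0,0,0.2,11,1],
    [0,0,0,0,0.2,11,1]
  ]
}}

```text
t: 7.52
ee_pos: [0.5127, 0.0572, 0.3006]
eef_rot: [3.142, 0.002, -0.073]
ft_force: [-0.4, -0.3, -0.6]
finger_gap: 0.0854
grasp_force: 0.0
```

```bash
python3 - <<'E'
from h import *
a=viewer.capture("wrist")[:,:,::-1];b=viewer.capture("side")[:,:,::-1]
b=cv2.resize(b[180:400,120:420],None,fx=1.909,fy=1.909,interpolation=cv2.INTER_CUBIC)
cv2.imwrite("pics/w2.png",cv2.resize(np.hstack([a,b]),(800,297)) if 0 else np.hstack([a[:,140:420],b[:420,:520]]))
ca=viewer.calibration("side")
th=1.96
for z in (.220,.225): print([(proj(ca,bw(-.02+s,.01,z))[0]-[120,180])*1.909+[280,0] for s in (.038,-.038)])
def P(t,a,h): return bw(-.02,.105-(a*np.cos(t)-h*np.sin(t)),.162+a*np.sin(t)+h*np.cos(t))
print("lip",P(th,.18,.0635))
# tip TCP path: contact corner on top at a=150,h=69, tcp 14.5mm further +y
for d in (115,105,95,85,75,65,55,45,35,25,15,8,3,0):
    p=P(np.radians(d),.15,.069)+np.r_[R2@[0,.0145],0]; print(d,(p*100).round(1))
E
```

```text
[array([558.80408225, 163.40054208]), array([648.03266535, 197.67413521])]
[array([558.6884022 , 158.78711109]), array([648.30505972, 193.04122907])]
lip [0.53065473 0.27830164 0.30444289]
115 [53.2 29.2 26.9]
105 [53.  27.1 28.9]
95 [52.8 24.8 30.5]
85 [52.6 22.2 31.7]
75 [52.4 19.4 32.5]
65 [52.2 16.5 32.7]
55 [52.  13.7 32.4]
45 [51.8 10.9 31.7]
35 [51.6  8.3 30.5]
25 [51.5  6.  28.8]
15 [51.3  3.9 26.7]
8 [51.2  2.7 25.1]
3 [51.2  2.  23.9]
0 [51.1  1.6 23.1]
```

View pics/w2.png

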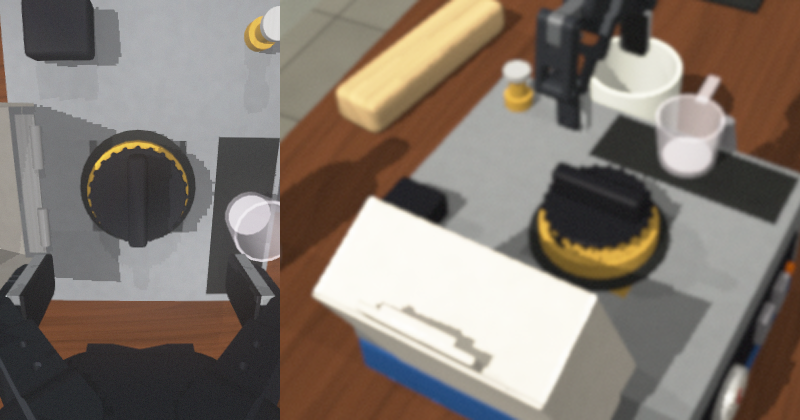

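Both views show the bar along the boiler (wrist px (138,155) to (138,245)) and the cap at locked height: the bar ends in the side view match the projection for bar top z = 0.220. Next I go behind the cover with the fingers shut.

Call:
{"fn": "play_rows", "kwargs": {
  "moves": [
    [0,0,0,0,0,5,0],
    [0,0,0,0,0,10,0],
    [0,0,0,0,0,11,0],
    [0,0,0,0.4,5,11,0],
    [0,0,0,0.8,10,11,0],
    [0,0,0,1.2,15,11,0],
    [0,0,0,1.6,20,11,0],
    [0,0,0,1.8,25,11,0],
    [0,0,0,1.8,28.5,11,0],
    [0,0,0,1.8,28.5,9,0],
    [0,0,0,1.8,28.5,5,0],
    [0,0,0,1.8,28.5,1,0],
    [0,0,0,1.8,28.5,-2,0],
    [0,0,0,1.8,28.5,-2,0],
    [0,0,0,1.8,28.5,-2,0]
  ]
}}

```text
t: 9.5
ee_pos: [0.5315, 0.3423, 0.282]
eef_rot: [-3.142, 0.0, -0.073]
ft_force: [-0.0, 0.3, 1.3]
finger_gap: -0.0002
grasp_force: 0.0
```

Call:
{"fn": "play_rows", "kwargs": {
  "moves": [
    [0,0,0,0,-2.5,0,0],
    [0,0,0,0,-5,0,0],
    [0,0,0,-0.1,-6,0.3,0],
    [0,0,0,-0.1,-7.1,0.7,0],
    [0,0,0,-0.2,-8.2,1.5,0],
    [0,0,0,-0.3,-9.4,2.3,0],
    [0,0,0,-0.4,-10.7,2.9,0],
    [0,0,0,-0.5,-12,3.5,0],
    [0,0,0,-0.6,-13.4,3.9,0],
    [0,0,0,-0.7,-14.8,4.3,0],
    [0,0,0,-0.8,-16.2,4.5,0],
    [0,0,0,-0.9,-17.7,4.5,0]
  ]
}}

```text
t: 11.0
ee_pos: [0.5221, 0.1641, 0.3276]
eef_rot: [-3.142, -0.0, -0.073]
ft_force: [1.0, 2.3, 4.2]
finger_gap: -0.0002
grasp_force: 2.1
```

Call:
{"fn": "play_rows", "kwargs": {
  "moves": [
    [0,0,0,-0.1,-1.4,-0.1,0],
    [0,0,0,-0.2,-2.8,-0.3,0],
    [0,0,0,-0.3,-4.2,-0.6,0],
    [0,0,0,-0.4,-5.6,-1.0,0],
    [0,0,0,-0.5,-6.9,-1.6,0],
    [0,0,0,-0.6,-8.2,-2.2,0],
    [0,0,0,-0.7,-9.4,-3.0,0],
    [0,0,0,-0.7,-10.5,-3.9,0],
    [0,0,0,-0.8,-11.6,-5.0,0],
    [0,0,0,-0.9,-12.6,-6.0,0],
    [0,0,0,-1.0,-13.3,-7.0,0],
    [0,0,0,-1.0,-13.8,-7.8,0],
    [0,0,0,-1.0,-14.3,-8.6,0],
    [0,0,0,-1.0,-14.7,-9.3,0],
    [0,0,0,-1.0,-14.9,-9.7,0],
    [0,0,0,-1.0,-14.9,-9.7,0],
    [0,0,0,-1.0,-14.9,-9.7,0]
  ]
}}

```text
t: 13.12
ee_pos: [0.512, 0.0173, 0.231]
eef_rot: [-3.14, 0.0, -0.073]
ft_force: [-3.5, 1.2, 7.6]
finger_gap: -0.0002
grasp_force: 3.8
```

Call:
{"fn": "play_rows", "kwargs": {
  "moves": [
    [0,0,0,0,0,-0.2,0],
    [0,0,0,0,0,-0.4,0],
    [0,0,0,0,0,-0.4,0]
  ]
}}

```text
t: 13.5
ee_pos: [0.5122, 0.0172, 0.2309]
eef_rot: [-3.14, -0.001, -0.072]
ft_force: [-12.0, 2.8, 23.9]
finger_gap: -0.0001
grasp_force: 11.9
```

Force rose to 24 N without any travel, so the cover is on its stop. I'll lift off and check.

Call:
{"fn": "play_rows", "kwargs": {
  "moves": [
    [0,0,0,0,0,1,0],
    [0,0,0,0,0,6,0],
    [0,0,0,0,0,12,0],
    [0,0,0,0,6,15,0],
    [0,0,0,0,12,15,0],
    [0,0,0,-3,18,15,0],
    [0,0,0,-6,24,15,0],
    [0,0,0,-6,24,15,0],
    [0,0,0,-6,24,15,0]
  ]
}}

```text
t: 14.62
ee_pos: [0.4521, 0.2566, 0.3754]
eef_rot: [3.141, -0.0, -0.071]
ft_force: [0.1, 0.2, -0.2]
finger_gap: 0.0001
grasp_force: 0.0
```

```bash
python3 - <<'E'
from h import *
print(ctrl.observe()["ft_force"])
a=viewer.capture("top")[:,:,::-1];b=viewer.capture("side")[:,:,::-1]
cv2.imwrite("pics/f.png",np.hstack([a[:,60:380],b[:,60:500]]))
for n,k in(("top",0),("side",320)):print(n,[proj(viewer.calibration(n),bw(-.02+s,-.075,.2255))[0]-[60,0]+[k,0] for s in(.04,-.04)])
E
```

```text
[ 0.07467646  0.19301389 -0.23948938]
top [array([187.85760912, 233.45820206]), array([183.59374346, 275.09266224])]
side [array([551.28772703, 228.84258247]), array([598.14462259, 245.13928324])]
```

View pics/f.png

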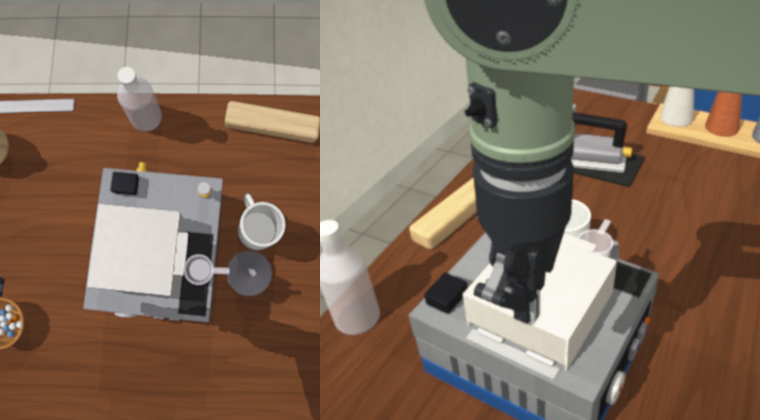

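The cover is shut: its lip is at top px (187,233) to (183,275), matching the prediction. The cup, funnel and jug have not moved, and the arm is clear.

```bash
python3 -c "
from bench import ctrl
print(ctrl.close_job())"
```

```text
the job is handed in; nothing more can be done
None
```

I locked the filler cap with its bar along the boiler, folded the cover fully down, left the cup, funnel and jug where they stood, and handed the job in at about 15 s; the hand-in gave no verdict.

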